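Hang the instrument basket on the drip stand

ROBOT

A 6-joint arm with a two-finger parallel gripper is mounted at the origin on a cart in front of the work surface, level with it; the furniture and walls round the work are solid. World frame = base frame: x ahead of the robot, y to its left, z up, the work surface at z = 0. Lengths are in m, angles in rad, forces in N, time in s.
With the tool pointing down it reaches from about 0.275 to 0.875 m from the base axis. Payload 12.5 kg.
Tool frame: the origin (TCP) lies on the centre line of the jaws, within the pads' length; the fingertips stand 8 mm ahead of it and the grasp point (between the pads) lies 11 mm behind it (tip_extent is the z of the fingertips in the tool frame, in m); z points along the fingers, x is the direction in which the jaws open and shut, and the axes are right-handed (so a half turn about z gives the same grasp; the last joint's range is limited). The gripper opens to 85 mm and grips with 20 to 120 N. Pads are 22 mm wide; open, the fingers measure 114 mm over their backs; the gripper's body (76 mm by 85 mm) begins 54 mm behind the grasp point. The pads swing forward as they close: fully open they stand 13 mm farther back than shut.
Start: joints at [1.161, 0.351, 1.652, -0, 1.139, -0.085], TCP at [0.175, 0.521, 0.239] pointing down, gripper open.
Joint ranges: [-2.75, 2.75], [-0.79, 2.1], [0.01, 2.65], [-1.57, 4.71], [0.07, 3.14], [-2.87, 2.87]. Speed limits (rad/s): [2.22, 2.22, 2.79, 3.14, 3.14, 3.14].

INTERFACE

Orientations are given as a rotation vector (axis times angle).
In Python, from cell import * gives the robot as it stands. The module is installed in compiled form; this text tells all that it offers.
- The arm moves only by the shell command python3 -m handwheel 'ROWS' [FORCE]. ROWS is text: rows parted by semicolons, each of 5 numbers parted by spaces: the closure, from 0 (fully open) to 1 (shut), then the shift along the tool's x, y, z each as a share of 15 cm, from -1 to 1, then the turn about the tool's z as a share of 180 degrees, from -1 to 1. A call has 1 to 12 rows; each row shifts and turns the commanded pose from where the row before left it, along the tool's axes as they then stand; what a row does not reach is not made up. A row lasts 1/12 s, in which the tool goes at most 41.7 mm and 7.16 degrees, less where a joint would pass 70% of its speed; a pose out of reach is approached as far as the arm can. A call with a number of a shift or a turn outside -1 to 1 is refused whole. A call with a gripper value outside its range is refused whole. The fingers move at their own pace and stop on an object; FORCE is the grip in N (left out, the last holds). Time passes only in rows, so rows that do not move let the fingers close. It gives the time, the measured TCP pose, the force and the opening at its end, in the units of the state.
- observe(): the state, without advancing time (a new reading comes with each control period).
- grab_frame(name): name is "scene" or "top"; returns the picture (400x640x3 uint8, red, green, blue); there is no depth.
- camera_model(name): a dict with "camera_matrix" (3x3 intrinsics, pixels), "k1" (the pictures are not rectified: a ray, as slopes to the right and down, at radius r is drawn at 1 + k1 r^2 times it, then the intrinsics apply), "rvec" (rotation vector, rad) and "tvec" (3), from world to camera coordinates, as OpenCV has them. Camera axes: x right, y down, z forward; pixel columns grow to the right and rows downward; lengths in m; the calibration is good to about 2 mm. A picture is of the moment at which its call begins. camera_model takes no time and is no camera call.
- sign_off(): hands the job in, once; it reports no verdict.
Trained networks look in the newest picture that a camera, given by its name, has taken for a name from the list of things; names that differ only in an ending like _2 or _b are one class to them, and where a whole thing is asked for, a point or a joint stands for the part that bears it (a point fixed in the world has none). Each returns a list of dicts, best first, with "confidence" (0 to 1); they miss things now and then, are a little off and sometimes report something else, mostly with a low value. They report only what shows in the picture. A call takes as long as a camera call.
- search_frame(query, camera): "extent" ([centre column, centre row, width, height] in pixels, round what is visible of it).
- trace(query, camera): "region" (400x640 bool, what is visible of it) and "extent" ([centre column, centre row, width, height] in pixels, round what is visible of it).
The state is a dict: "t": time; "q": joint angles; "joint_velocities": joint speeds; "joint_efforts": joint torques, N m; "eef_pos": TCP position; "ee_rot": TCP orientation; "contact_force": force on the tool from outside, world axes, zero at the start; "torque": the same for the moment, N m; "width": finger opening in m.
Only numpy, scipy, OpenCV 4.12 (cv2) and the standard library are available. Lean on these libraries where they do the work, as an engineer would, in place of code of your own. Each camera call takes 0.05 s, during which the arm holds its last target. There are 200 camera calls.

TASK

Lift the steel instrument basket, with the two electrode rods in it, out of the ultrasonic bath by its handle and stand it in the steel tray beside the tweezers. Let go, take it afresh by one end of its body so that the handle is free, and hang it by the black grip of its handle on the hook of the drip stand, where it must be left hanging freely with both rods still inside. Keep the basket about level all the way and do not disturb the bottles, the cream jar or the tweezers.

Things in the scene. Friction and masses are not known exactly. Their poses are not given: they have to be found in the camera images.
- basket: Open slotted steel basket, 140 (its x) x 58 (y) x 60 mm high, walls 3 mm, ends alike; origin at the centre of its underside. 0.44 kg with the rods. A fixed bail stands across the middle (x = 0): thin legs at y = +-25.5 mm up to a black sleeve (12 x 38 x 10 mm along x, y, z) centred 155 mm above the underside. The opening under the sleeve, 46 mm wide, 90 mm high, looks along x.
- basket_crown (a point): Middle of the underside of the basket's black sleeve, 150 mm above the basket's underside: the place that rests on the hook.
- bath: Fixed ultrasonic bath, white housing 128 (its x) x 204 (y) x 95 mm high, controls on its -x face; origin at the centre of its underside. Dry steel tank 70 (x) x 152 mm (y), floor 25 mm above the table. The basket stands in it lengthwise along y, its rim 10 mm below the bath's, with 6 mm of room at each side: only its handle can be taken.
- tray: Fixed stainless tray, 122 mm (its x) x 197 mm (its y), side walls 20 mm high, floor 2 mm thick; origin at the centre of the underside. Inside 112 x 186 mm. Its long side points roughly away from the robot. Room for the basket, lengthwise, next to the tweezers.
- tweezers: Steel tweezers, 115 mm long (their y) x 13 mm x 9 mm high, lying in the tray close to one long wall; origin at the centre of the underside.
- drip_stand: Fixed steel stand; origin on the table under the hook's seat. Dish x -85 to +101 mm, y +-52 mm, 12 mm high; 8 mm post at x = +84 mm up to 317 mm; swan neck forward to a hanging J hook of 8 mm bar: shank at x = +18 mm from 300 mm down, then turning to -x and up to its tip, a 10 mm black ball at x = -21 mm, top at 232 mm. The throat, open upward, is about 28 mm wide.
- hook_seat (a point): Lowest point of the hook's upper (carrying) surface, 200 mm above the table, midway between shank and tip.
- rod_1: Chromed electrode rod, 117 mm long (its y), 20 mm thick, lying lengthwise in the basket; origin at the centre of its underside.
- rod_2: The second, equal electrode rod, lying next to the first; origin at the centre of its underside.
- toner: Bystander: upright bottle with black cap, 54 mm across, 175 mm high; origin at the centre of the underside.
- gel: Bystander: upright bottle with white cap, 65 mm across, 190 mm high; origin at the centre of the underside.
- spray: Bystander: small upright bottle, 38 mm across, 128 mm high, at the front of the table; origin at the centre of the underside.
- jar: Bystander: cream jar with lid, 53 mm across, 50 mm high, at the front of the table; origin at the centre of the underside.

How it is judged:
On the way:
1. the basket stands level on the tray's floor, let go, with both rods in it (z of basket in the frame of tray below 0.008 m and x of basket in the frame of tray between -0.045 and 0.045 m and y of basket in the frame of tray between -0.05 and 0.05 m and angle between basket's own z axis and vertical below 0.06 rad and linear speed of basket below 0.03 m/s and contact force between basket and the arm below 0.1 N and contact force between basket and the fingers below 0.1 N and distance between each of rod_1, rod_2 and basket below 0.04 m), for 0.2 s.
At the end, for the whole second after the job is handed in: The basket hangs from the hook by its black sleeve (middle of its underside within 18 mm of the hook's seat), its weight on the stand, within 15 degrees of level and nearly still (under 60 mm/s), with both rods still inside (origins within 40 mm of the basket's) (distance between basket_crown and hook_seat below 0.018 m and contact force between basket and drip_stand above 1 N and angle between basket's own z axis and vertical below 0.26 rad and linear speed of basket below 0.06 m/s and distance between each of rod_1, rod_2 and basket below 0.04 m); the robot touches nothing.
It fails at once if a bottle or the cream jar is pushed more than 30 mm or tipped (distance of any of toner, gel, spray, jar from where it was at the start of the episode above 0.03 m or angle between any of toner, gel, spray, jar's own z axis and vertical above 0.5 rad).
It fails at once if the tweezers are pushed more than 25 mm (distance of tweezers from where it was at the start of the episode above 0.025 m).
It fails at once if the basket is tipped by more than 45 degrees (angle between basket's own z axis and vertical above 0.785 rad).
It also fails if it takes over 72 s, if anything falls off the work surface, if the arm or the gripper's body presses on something with over 40 N, if the wrist force passes 120 N, or if a joint passes its speed limit or range.

## Working session

There is one attempt and no reset: what is moved stays moved. The work goes in short steps, Python scripts to look and compute and a shell command to move; the robot and the scene stay as the last step left them, time stands still between calls to the robot, and variables do not carry over. Pictures are saved under pics/ and viewed, about 8 in all and at most 12, crops included, and the job is handed in when it is done.

```bash
mkdir -p pics; cat > h.py <<'E'
import numpy as np, cv2
from cell import *
def cam(n):
    m=camera_model(n); K=np.array(m["camera_matrix"],float); R=cv2.Rodrigues(np.array(m["rvec"],float))[0]; t=np.array(m["tvec"],float)
    return K,m["k1"],R,t
def proj(P,n):
    K,k,R,t=cam(n); P=np.atleast_2d(P).astype(float)
    return cv2.projectPoints(P,cv2.Rodrigues(R)[0],t,K,np.array([k,0,0,0,0.]))[0][:,0]
def at(uv,n,z):
    K,k,R,t=cam(n); p=cv2.undistortPoints(np.array(uv,float).reshape(-1,1,2),K,np.array([k,0,0,0,0.]))[:,0]
    d=np.c_[p,np.ones(len(p))]@R; c=-R.T@t
    return c+d*((np.asarray(z)-c[2])/d[:,2])[:,None]
def save(n,f):
    im=grab_frame(n)[:,:,::-1].copy(); cv2.imwrite("pics/"+f,im); return im
E
python3 - <<'E'
from h import *
a=save("scene","s0.png");b=save("top","t0.png")
for n in("scene","top"):
    K,k,R,t=cam(n);print(n,K.tolist(),k,-R.T@t,R[2])
    for q in("basket","bath","tray","tweezers","drip_stand","toner","gel","spray","jar"):
        print(q,[(np.round(d["extent"]).tolist(),round(d["confidence"],2)) for d in search_frame(q,n)[:2]])
print(observe())
E
```

```text
scene [[409.6557817884816, 0.0, 314.69646780612663], [0.0, 409.6557817884816, 203.42985874885193], [0.0, 0.0, 1.0]] -0.05323537521192607 [ 0.08496474 -0.55815517  0.93769362] [ 0.44151981  0.43706364 -0.78360426]
basket [([270.0, 173.0, 31.0, 38.0], 0.9), ([288.0, 139.0, 24.0, 55.0], 0.25)]
bath [([269.0, 191.0, 69.0, 84.0], 0.9), ([327.0, 234.0, 2.0, 6.0], 0.26)]
tray [([346.0, 233.0, 73.0, 70.0], 0.82)]
tweezers [([313.0, 154.0, 20.0, 52.0], 0.67), ([335.0, 225.0, 17.0, 26.0], 0.52)]
drip_stand [([394.0, 302.0, 102.0, 123.0], 0.78)]
toner [([312.0, 155.0, 18.0, 54.0], 0.75)]
gel [([288.0, 139.0, 24.0, 56.0], 0.82)]
spray [([270.0, 176.0, 36.0, 41.0], 0.35), ([313.0, 154.0, 18.0, 52.0], 0.26)]
jar [([272.0, 264.0, 22.0, 30.0], 0.79)]
top [[489.3277011928449, 0.0, 322.4460030950529], [0.0, 489.3277011928449, 199.3280780784782], [0.0, 0.0, 1.0]] 0.04431647112694098 [ 0.25756973 -0.19414792  1.54870779] [ 0.18325181  0.05029458 -0.98177861]
basket [([265.0, 202.0, 49.0, 32.0], 0.64)]
bath [([264.0, 203.0, 77.0, 56.0], 0.58)]
tray [([342.0, 184.0, 52.0, 64.0], 0.82), ([368.0, 245.0, 18.
[... 238 characters left out ...]

jar [([324.0, 246.0, 17.0, 18.0], 0.66)]
{'t': 1.0, 'q': array([ 1.16137468e+00,  3.50686817e-01,  1.65176339e+00,  1.65671274e-05,
        1.13911432e+00, -8.46176254e-02]), 'joint_velocities': array([ 0.00277779,  0.00027294, -0.00223383,  0.00050136,  0.00062025,
        0.00121454]), 'joint_efforts': array([-6.78906435e-04, -5.06021333e+01, -2.91656363e+01, -1.71547326e-04,
        4.96881075e-04, -4.40604208e-05]), 'eef_pos': array([0.17549905, 0.52124883, 0.23931072]), 'ee_rot': array([-2.55137815e+00, -1.83300358e+00, -2.58118491e-05]), 'contact_force': array([0.15916241, 0.10487047, 0.03239145]), 'torque': array([ 0.05748413,  0.01429508, -0.04019972]), 'width': 0.08571409184619644}
```

View pics/s0.png

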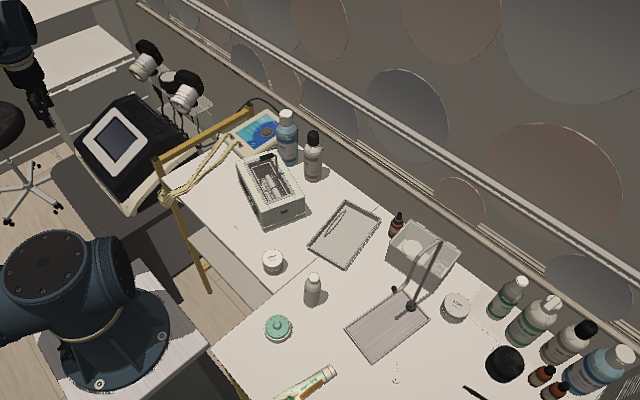

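View pics/t0.png

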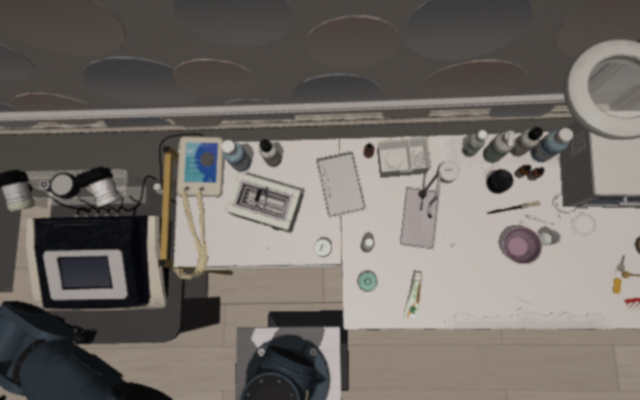

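```bash
python3 - <<'E'
from h import *
a=cv2.imread("pics/s0.png");b=cv2.imread("pics/t0.png")
c1=cv2.resize(b[130:260,215:455],None,fx=3.3,fy=3.3,interpolation=cv2.INTER_CUBIC)
cv2.imwrite("pics/c1.png",c1)
c2=cv2.resize(a[100:370,230:470],None,fx=2.2,fy=2.2,interpolation=cv2.INTER_CUBIC)
cv2.imwrite("pics/c2.png",c2)
E
```

```text
(no output)
```

View pics/c1.png

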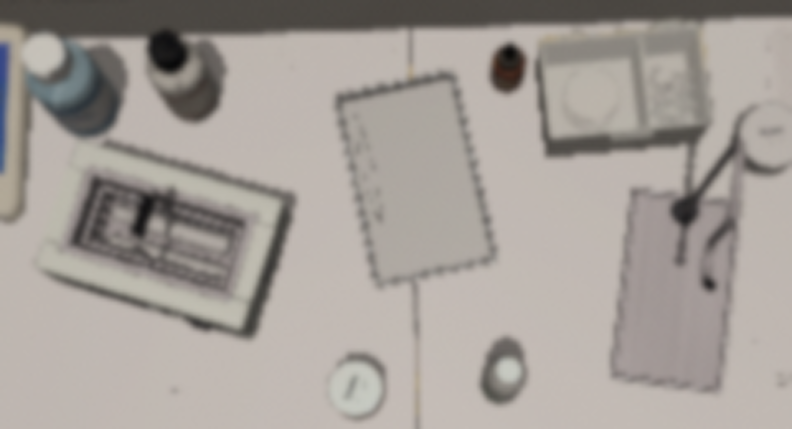

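View pics/c2.png

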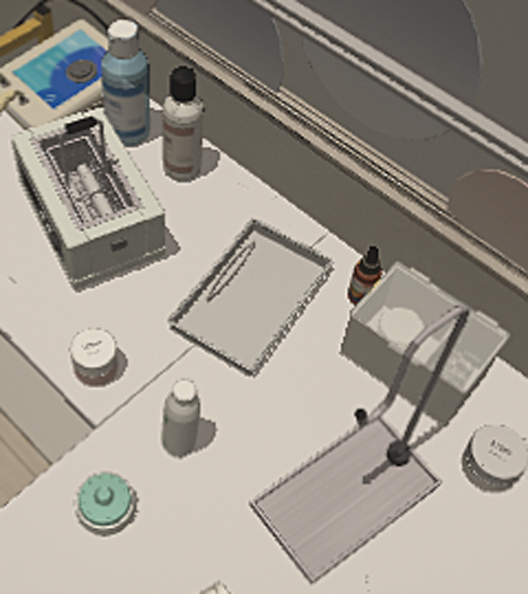

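```bash
cat > fit.py <<'E'
from h import *
from scipy.optimize import minimize
def box(x0,x1,y0,y1,z0,z1): return np.array([[x,y,z] for x in(x0,x1) for y in(y0,y1) for z in(z0,z1)],float)
def bx(lx,ly,h,z=0): return box(-lx/2,lx/2,-ly/2,ly/2,z,z+h)
def bar(p,q,r=.004): return np.vstack([np.array(p)+bx(2*r,2*r,2*r,-r),np.array(q)+bx(2*r,2*r,2*r,-r)])
th=np.linspace(0,np.pi,7)
hook=[[.018,0,.3]]+[[-.001+.0185*np.cos(a),0,.215-.019*np.sin(a)] for a in th]+[[-.021,0,.227]]
M=dict(bath=[bx(.128,.204,.095)],tray=[bx(.122,.197,.02)],
 drip_stand=[box(-.085,.101,-.052,.052,0,.012),bar([.084,0,0],[.084,0,.317]),bar([.084,0,.317],[.05,0,.335]),bar([.05,0,.335],[.018,0,.3])]+[bar(a,b) for a,b in zip(hook[:-1],hook[1:])],
 tweezers=[bx(.013,.115,.009,.002)])
def pose(P,p):
    c,s=np.cos(p[2]),np.sin(p[2]); return P@np.array([[c,s,0],[-s,c,0],[0,0,1]])+[p[0],p[1],0]
def rend(n,name,p,S=4):
    im=np.zeros((400*S,640*S),np.uint8)
    for P in M[name]: cv2.fillConvexPoly(im,cv2.convexHull(np.round(proj(pose(P,p),n)*S+S/2-.5).astype(np.int32)),1)
    return cv2.resize(im.astype(np.float32),(640,400),interpolation=cv2.INTER_AREA)
def fit(name,masks,p0):
    def cost(p): 
        s=0
        for n,m in masks.items():
            r=rend(n,name,p); s+=1-np.minimum(r,m).sum()/np.maximum(r,m).sum()
        return s
    best=min((minimize(cost,np.array(p0)+[0,0,d],method="Nelder-Mead",options=dict(initial_simplex=np.array(p0)+[0,0,d]+np.array([[0,0,0],[.02,0,0],[0,.02,0],[0,0,.15]]),maxfev=150)) for d in(-.08,.08)),key=lambda r:r.fun)
    return best.x,best.fun
E
python3 - <<'E'
from fit import *
for n in("scene","top"): grab_frame(n)
c=lambda p:(np.array(p)/3.3+[215,130]).tolist()
print("bath c",at([c((165,225))],"top",[.095]),"tray c",at([c((416,180))],"top",[.01]))
print("dish corners",at([c((632,190)),c((735,205)),c((720,390)),c((612,377))],"top",[.012]*4))
print("tray corners",at([c((337,97)),c((453,75)),c((495,260)),c((378,285))],"top",[.02]*4))
I=dict(bath=([c((165,225))],.095),tray=([c((416,180))],.01),drip_stand=([c((675,290))],.012))
res={}
for q,y in dict(bath=-.28,tray=.17,drip_stand=-.1).items():
    p=at(I[q][0],"top",[I[q][1]])[0]; ms={}
    for n in("scene","top"):
        r=trace(q,n)
        if r: ms[n]=r[0]["region"].astype(np.float32); print(q,n,r[0]["confidence"],r[0]["extent"])
    for k in list(ms):
        print(q,k,fit(q,{k:ms[k]},[p[0],p[1],y]))
    res[q]=fit(q,ms,[p[0],p[1],y]); print(q,"both",res[q])
for n in("scene","top"):
    im=grab_frame(n)[:,:,::-1].astype(int)
    for q in("basket_crown","tweezers","toner","gel","spray","jar"):
        print(n,q,[(np.round(d["extent"],1).tolist(),round(d["confidence"],2)) for d in search_frame(q,n)[:2]])
    # black sleeve blobs near bath
    x0,x1,y0,y1=((235,300,140,200) if n=="scene" else (235,300,180,230))
    m=(im[y0:y1,x0:x1].max(2)<40).astype(np.uint8)
    k,l,st,ce=cv2.connectedComponentsWithStats(m)
    print([(st[i].tolist(),(ce[i]+[x0,y0]).round(1).tolist()) for i in range(1,k) if st[i,4]>8])
E
```

```text
bath c [[0.53686804 0.05540525 0.095     ]] tray c [[ 0.59158071 -0.17595142  0.01      ]]
dish corners [[ 0.57565393 -0.38354647  0.012     ]
 [ 0.55837111 -0.480349    0.012     ]
 [ 0.38201765 -0.45618108  0.012     ]
 [ 0.39605366 -0.35645794  0.012     ]]
tray corners [[ 0.67459691 -0.10059481  0.02      ]
 [ 0.69338708 -0.21450295  0.02      ]
 [ 0.5091756  -0.24977494  0.02      ]
 [ 0.48761498 -0.13745917  0.02      ]]
bath scene 0.82 [268.4, 192.3, 67.1, 83.0]
bath top 0.79 [265.0, 202.7, 79.3, 59.8]
bath scene (array([ 0.53055219,  0.070466  , -0.34210315]), np.float64(0.32046306133270264))
bath top (array([ 0.53061904,  0.06358827, -0.32718478]), np.float64(0.32384759187698364))
bath both (array([ 0.53005436,  0.06382264, -0.33133048]), np.float64(0.6553122997283936))
tray scene 0.56 [347.5, 234.0, 72.7, 68.4]
tray top 0.62 [339.9, 182.6, 51.9, 66.6]
tray scene (array([ 0.59315722, -0.16897382,  1.77867723]), np.float64(0.0508885383605957))
tray top (array([ 0.59441444, -0.17224248,  1.77406324]), np.float64(0.03238612413406372))
tray both (array([ 0.59447128, -0.17102979,
[... 1204 characters left out ...]
p.copy(x), *(wrapper_args + args))
  File "fit.py", line 21, in cost
    r=rend(n,name,p); s+=1-np.minimum(r,m).sum()/np.maximum(r,m).sum()
  File "fit.py", line 15, in rend
    for P in M[name]: cv2.fillConvexPoly(im,cv2.convexHull(np.round(proj(pose(P,p),n)*S+S/2-.5).astype(np.int32)),1)
                                                                    ~~~~^^^^^^^^^^^^^
  File "h.py", line 7, in proj
    K,k,R,t=cam(n); P=np.atleast_2d(P).astype(float)
            ~~~^^^
  File "h.py", line 4, in cam
    m=camera_model(n); K=np.array(m["camera_matrix"],float); R=cv2.Rodrigues(np.array(m["rvec"],float))[0]; t=np.array(m["tvec"],float)
ValueError: time passes only in moves, steps and waits
```

```bash
sed -i 's/^def cam(n):/from functools import lru_cache\n@lru_cache\ndef cam(n):/' h.py
python3 - <<'E'
from fit import *
for n in("scene","top"): cam(n)
T={}
for n in("scene","top"):
    im=grab_frame(n)[:,:,::-1].astype(int)
    for q in("basket_crown","tweezers","toner","gel","spray","jar"):
        print(n,q,[(np.round(d["extent"],1).tolist(),round(d["confidence"],2)) for d in search_frame(q,n)[:2]])
    x0,x1,y0,y1=((235,300,140,200) if n=="scene" else (235,300,180,230))
    m=(im[y0:y1,x0:x1].max(2)<40).astype(np.uint8)
    k,l,st,ce=cv2.connectedComponentsWithStats(m)
    print([((st[i]+[x0,y0,0,0,0]).tolist(),(ce[i]+[x0,y0]).round(1).tolist()) for i in range(1,k) if st[i,4]>8])
    for q in("bath","drip_stand"):
        r=trace(q,n); m=r[0]["region"].astype(np.uint8)
        if q=="bath":
            pts=np.argwhere(m)[:,::-1].astype(np.int32); cv2.fillConvexPoly(m,cv2.convexHull(pts),1)
        T[q,n]=m.astype(np.float32)
for q,p in dict(bath=[.53,.064,-.33],drip_stand=[.472,-.417,-.157]).items():
    for ns in(["scene"],["top"],["scene","top"]): print(q,ns,fit(q,{n:T[q,n] for n in ns},p))
E
```

```text
scene basket_crown [([268.8, 176.6, 35.6, 36.1], 0.95), ([313.2, 290.4, 18.7, 29.5], 0.44)]
scene tweezers [([328.8, 232.8, 9.7, 8.2], 0.63)]
scene toner [([313.4, 154.7, 20.9, 55.9], 0.72)]
scene gel [([286.4, 138.1, 23.5, 58.1], 0.73), ([392.8, 300.2, 95.3, 125.9], 0.4)]
scene spray [([312.6, 289.2, 19.3, 35.6], 0.87)]
scene jar [([272.5, 263.1, 21.3, 27.3], 0.66)]
[([260, 153, 14, 8, 58], [266.4, 156.5]), ([241, 180, 6, 13, 16], [243.2, 185.6])]
top basket_crown [([261.9, 200.9, 47.3, 26.0], 0.62), ([268.2, 199.4, 30.0, 15.9], 0.42)]
top tweezers []
top toner [([271.9, 152.8, 22.8, 29.8], 0.8)]
top gel [([237.0, 155.7, 31.4, 32.7], 0.92)]
top spray [([419.7, 213.2, 39.6, 74.5], 0.58), ([323.9, 246.3, 13.9, 17.7], 0.55)]
top jar [([325.6, 247.1, 16.5, 19.6], 0.83)]
[([256, 190, 5, 11, 23], [258.1, 194.6])]
bath ['scene'] (array([ 0.53149793,  0.06900398, -0.31472088]), np.float64(0.02303910255432129))
bath ['top'] (array([ 0.53260662,  0.06430706, -0.32171195]), np.float64(0.042066097259521484))
bath ['scene', 'top'] (array([ 0.53115421,  0.06636484, -0.31525775]), np.float64(0.08339941501617432))
drip_stand ['scene'] (array([ 0.4728847 , -0.41725309, -0.15392241]), np.float64(0.11302834749221802))
drip_stand ['top'] (array([ 0.47116377, -0.4175708 , -0.14182088]), np.float64(0.07449561357498169))
drip_stand ['scene', 'top'] (array([ 0.4724498 , -0.41756457, -0.14876408]), np.float64(0.1945737600326538))
```

```bash
python3 - <<'E'
from h import *
print("sleeve", at([[266.4,156.5]],"scene",[.182]), at([[258.1,194.6]],"top",[.184]))
c2=lambda u,v:[u/2.2+230,v/2.2+100]
print("gel cap",at([c2(124,28)],"scene",[.19]),"toner cap",at([c2(183,75)],"scene",[.175]))
c=lambda u,v:[u/3.3+215,v/3.3+130]
print("gel cap",at([c(43,52)],"top",[.19]),"toner cap",at([c(166,50)],"top",[.175]))
print("tweez ends",at([c2(251,245),c2(211,297)],"scene",[.008]*2))
print("spray cap",at([c(510,371)],"top",[.128]),"jar",at([c(356,388)],"top",[.05]))
E
```

```text
sleeve [[0.52851044 0.06053291 0.182     ]] [[0.5307153  0.06008356 0.184     ]]
gel cap [[0.67695876 0.14878532 0.19      ]] toner cap [[0.6814977  0.04422706 0.175     ]]
gel cap [[0.67674717 0.14831219 0.19      ]] toner cap [[0.67992223 0.04170085 0.175     ]]
tweez ends [[ 0.64937434 -0.11828687  0.008     ]
 [ 0.55413074 -0.1395316   0.008     ]]
spray cap [[ 0.39254438 -0.25584425  0.128     ]] jar [[ 0.3870282  -0.11642124  0.05      ]]
```

```bash
cat >> h.py <<'E'
def tri(a,b):
    def ray(uv,n):
        p=at([uv],n,[0.])[0]; K,k,R,t=cam(n); c=-R.T@t; return c,(p-c)/np.linalg.norm(p-c)
    (c1,d1),(c2,d2)=ray(a,"scene"),ray(b,"top")
    s=np.linalg.lstsq(np.c_[d1,-d2],c2-c1,rcond=None)[0]; p,q=c1+s[0]*d1,c2+s[1]*d2
    return (p+q)/2,np.linalg.norm(p-q)
def to(P,yaw=None):
    s=observe(); R=cv2.Rodrigues(np.array(s["ee_rot"]))[0]; a=np.arctan2(R[1,0],R[0,0])
    d=R.T@(np.array(P)-s["eef_pos"])
    print("t",s["t"],"pos",s["eef_pos"].round(4),"yaw",a.round(4),"F",s["contact_force"].round(1),"w",s["width"],"\n shares",(d/.15).round(3),"dist",np.linalg.norm(d).round(4), "turn share",None if yaw is None else round(-(yaw-a)/np.pi,4),"q",s["q"].round(2))
E
python3 - <<'E'
from h import *
print(tri((158,163),(168,275)),tri((250,110),(169,152)))
to([.530,.0605,.25],1.256)
E
```

```text
(array([0.32652021, 0.33992623, 0.08872227]), np.float64(0.03208467142586149)) (array([0.70425363, 0.37242573, 0.05436191]), np.float64(0.0021332916557055682))
t 2.3 pos [0.1755 0.5213 0.2393] yaw 1.246 F [-0.7 -1.   0.8] w 0.08543474687941183 
 shares [-2.157  3.22  -0.072] dist 0.5815 turn share -0.0032 q [ 1.16  0.35  1.65  0.    1.14 -0.08]
```

```bash
R='0 -.108 .161 -.004 0'; 
python3 -m handwheel '0 -.05 .08 -.02 0; 0 -.108 .161 -.01 0;0 -.108 .161 0 0;0 -.108 .161 0 0;0 -.108 .161 0 0;0 -.108 .161 0 0;0 -.108 .161 0 0;0 -.108 .161 0 0;0 -.108 .161 0 0;0 -.108 .161 0 0;0 -.108 .161 0 0;0 -.108 .161 0 0' 60
python3 -m handwheel '0 -.108 .161 0 0;0 -.108 .161 0 0;0 -.108 .161 0 0;0 -.108 .161 0 0;0 -.108 .161 0 0;0 -.108 .161 0 0;0 -.108 .161 0 0;0 -.08 .12 0 0;0 -.03 .05 0 -.003;0 0 0 0 0;0 0 0 0 0'
python3 -c "
from h import *
to([.530,.0605,.169],1.256)"
```

```text
t: 3.3
eef_pos: [0.3801, 0.2548, 0.2441]
ee_rot: [2.551, 1.833, 0.001]
contact_force: [0.6, 0.5, -0.4]
width: 0.0858
t: 4.22
eef_pos: [0.5218, 0.0714, 0.2437]
ee_rot: [-2.543, -1.844, 0.001]
contact_force: [0.9, -0.3, 0.5]
width: 0.0851
t 4.2167 pos [0.5218 0.0714 0.2437] yaw 1.2548 F [ 0.9 -0.3  0.5] w 0.08505318520369046 
 shares [-0.052  0.075  0.498] dist 0.076 turn share -0.0004 q [ 0.05  0.3   1.71  0.    1.13 -1.21]
```

```bash

python3 -m handwheel '0 -.052 .075 0 0;0 0 0 0 0;0 0 0 .1 0;0 0 0 .1 0;0 0 0 .1 0;0 0 0 .1 0;0 0 0 .1 0;0 0 0 0 0;0 0 0 0 0'
python3 - <<'E'
from h import *
to([.530,.0605,.169],1.256)
a=save("scene","s1.png");b=save("top","t1.png")
cv2.imwrite("pics/c3.png",np.hstack([cv2.resize(x,(400,400),interpolation=cv2.INTER_CUBIC) for x in(a[110:240,215:345],b[150:250,215:315])]))
E
```

```text
t: 4.97
eef_pos: [0.5302, 0.061, 0.1687]
ee_rot: [-2.542, -1.845, 0.002]
contact_force: [-0.7, 0.3, 0.0]
width: 0.0855
t 4.9667 pos [0.5302 0.061  0.1687] yaw 1.256 F [-0.7  0.3  0. ] w 0.08549341038129975 
 shares [-0.003 -0.    -0.002] dist 0.0005 turn share -0.0 q [ 0.03  0.41  1.76  0.    0.97 -1.23]
```

View pics/c3.png

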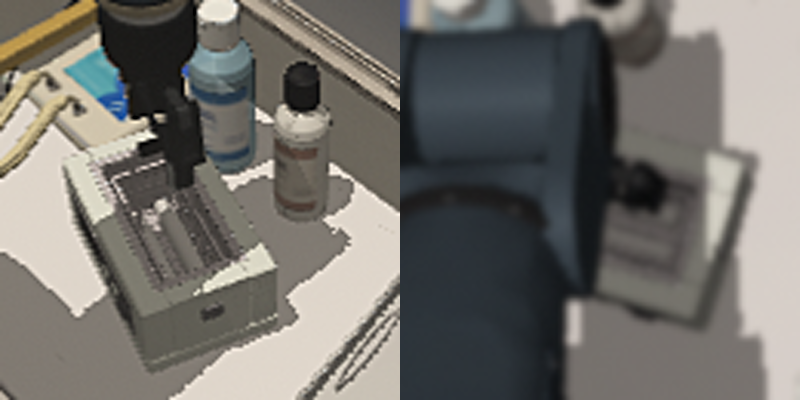

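The two fingers stand over the bath on either side of the handle (left half, about (160,140)). The sleeve itself is hidden by the fingers, so I'll close and check the width.

```bash

python3 -m handwheel '1 0 0 0 0;1 0 0 0 0;1 0 0 0 0;1 0 0 0 0;1 0 0 0 0;1 0 0 0 0;1 0 0 0 0;1 0 0 0 0;1 0 0 0 0;1 0 0 0 0;1 0 0 0 0;1 0 0 0 0' 70
python3 -m handwheel '1 0 0 -.02 0;1 0 0 -.04 0;1 0 0 -.04 0;1 0 0 -.04 0;1 0 0 0 0;1 0 0 0 0'
```

```text
t: 6.07
eef_pos: [0.5307, 0.0607, 0.169]
ee_rot: [2.543, 1.845, 0.001]
contact_force: [0.5, 3.5, 4.7]
width: 0.0104
t: 6.57
eef_pos: [0.5307, 0.0604, 0.1902]
ee_rot: [2.542, 1.845, 0.001]
contact_force: [0.6, 0.7, -4.0]
width: 0.0108
```

```bash

python3 -m handwheel '1 0 0 -.06 0;1 0 0 -.1 0;1 0 0 -.1 0;1 0 0 -.1 0;1 0 0 -.1 0;1 0 0 -.1 0;1 0 0 -.1 0;1 0 0 -.05 0;1 0 0 0 .01;1 0 0 0 .02;1 0 0 0 .03;1 0 0 0 .03'
python3 -m handwheel '1 0 0 0 .035;1 0 0 0 .035;1 0 0 0 .035;1 0 0 0 .035;1 0 0 0 .035;1 0 0 0 .035;1 0 0 0 .025;1 0 0 0 .013;1 0 0 0 0'
python3 -c "
from h import *
to([.5976,-.1867,.20],.194)"
```

```text
t: 7.57
eef_pos: [0.5303, 0.0605, 0.2962]
ee_rot: [-2.78, -1.462, 0.001]
contact_force: [0.1, -1.1, -3.8]
width: 0.0106
t: 8.32
eef_pos: [0.5304, 0.0605, 0.2961]
ee_rot: [-3.127, -0.301, 0.001]
contact_force: [0.4, -1.2, -4.3]
width: 0.0107
t 8.3167 pos [0.5304 0.0605 0.2961] yaw 0.1917 F [ 0.4 -1.2 -4.3] w 0.010725898105472653 
 shares [0.126 1.703 0.641] dist 0.2736 turn share -0.0007 q [ 0.03  0.27  1.62 -0.    1.25 -0.17]
```

```bash

python3 -m handwheel '1 .005 .06 0 0;1 .01 .11 0 0;1 .01 .14 0 0;1 .01 .14 0 0;1 .01 .14 0 0;1 .01 .14 0 0;1 .01 .14 0 0;1 .01 .14 0 0;1 .01 .14 0 0;1 .01 .14 0 0;1 .01 .14 0 0;1 .01 .12 0 0'
python3 -m handwheel '1 .006 .09 0 0;1 .005 .05 0 0;1 0 .013 0 0;1 0 0 0.05 0;1 0 0 .1 0;1 0 0 .1 0;1 0 0 .1 0;1 0 0 .1 0;1 0 0 .1 0;1 0 0 .06 0;1 0 0 0 0;1 0 0 0 0'
python3 - <<'E'
from h import *
to([.5976,-.1867,.147],.194)
a=save("scene","s2.png");b=save("top","t2.png")
cv2.imwrite("pics/c4.png",np.hstack([cv2.resize(x,(400,400),interpolation=cv2.INTER_CUBIC) for x in(a[150:290,280:420],b[130:250,285:405])]))
E
```

```text
t: 9.32
eef_pos: [0.5922, -0.1664, 0.2961]
ee_rot: [3.126, 0.306, -0.001]
contact_force: [-0.1, -0.1, -3.9]
width: 0.0104
t: 10.32
eef_pos: [0.5982, -0.186, 0.2048]
ee_rot: [-3.126, -0.305, 0.001]
contact_force: [0.8, 0.3, -3.5]
width: 0.0108
t 10.3167 pos [ 0.5982 -0.186   0.2048] yaw 0.1942 F [ 0.8  0.3 -3.5] w 0.010839799487166039 
 shares [-0.005  0.004  0.385] dist 0.0578 turn share 0.0001 q [-0.38  0.52  1.48  0.    1.14 -0.57]
```

View pics/c4.png

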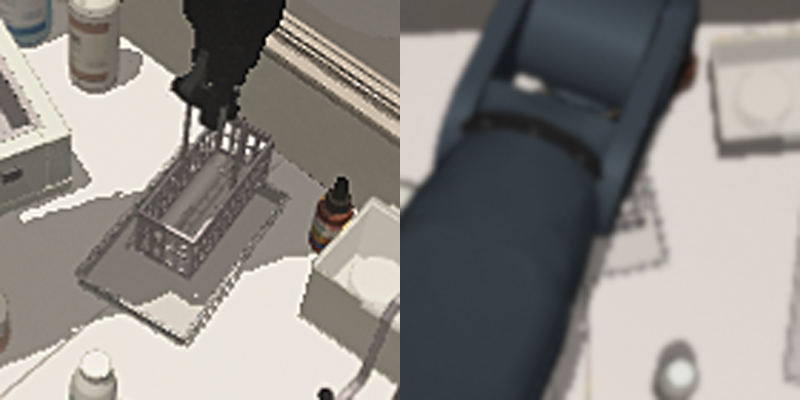

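The basket hangs level over the tray and lined up with it (left half, about (205,200)), with the rods inside. Next I lower it.

```bash

python3 -m handwheel '1 0 0 .06 0;1 0 0 .08 0;1 0 0 .08 0;1 0 0 .07 0;1 0 0 .05 0;1 0 0 .02 0;1 0 0 .015 0;1 0 0 0 0;1 0 0 0 0'
```

```text
t: 11.17
eef_pos: [0.5985, -0.1866, 0.1489]
ee_rot: [3.127, 0.304, 0.001]
contact_force: [0.5, 0.1, -4.3]
width: 0.0105
```

```bash

python3 -m handwheel '1 0 0 .01 0;1 0 0 .01 0;1 0 0 0 0;1 0 0 0 0'
```

```text
t: 11.5
eef_pos: [0.5983, -0.1865, 0.1457]
ee_rot: [3.127, 0.304, 0.0]
contact_force: [0.8, -0.1, -4.3]
width: 0.0105
```

```bash

python3 -m handwheel '1 0 0 .008 0;1 0 0 0 0;1 0 0 0 0'
python3 -m handwheel '1 0 0 .008 0;1 0 0 0 0;1 0 0 0 0'
```

```text
t: 11.75
eef_pos: [0.599, -0.1865, 0.1452]
ee_rot: [3.126, 0.304, 0.003]
contact_force: [2.7, 1.3, 3.9]
width: 0.0107
t: 12.0
eef_pos: [0.5995, -0.1866, 0.145]
ee_rot: [3.126, 0.303, 0.006]
contact_force: [2.7, 2.8, 11.1]
width: 0.0108
```

```bash

python3 -m handwheel '0 0 0 0 0;0 0 0 0 0;0 0 0 0 0;0 0 0 0 0;0 0 0 0 0;0 0 0 0 0;0 0 0 0 0;0 0 0 0 0'
python3 -m handwheel '0 0 0 -.05 0;0 0 0 -.1 0;0 0 0 -.15 0;0 0 0 -.15 0;0 0 0 -.15 0;0 0 0 -.15 0;0 0 0 -.1 0;0 -.1 0 0 .03;0 -.15 0 0 .03;0 -.15 0 0 .03;0 -.15 0 0 .03;0 -.1 0 0 .03'
python3 - <<'E'
from fit import *
to([.5,-.2,.25],-1.377)
a=save("scene","s3.png");b=save("top","t3.png")
c=np.hstack([cv2.resize(x,(400,400),interpolation=cv2.INTER_CUBIC) for x in(a[150:290,280:420],b[130:250,285:405])])
cv2.imwrite("pics/c5.png",c)
for n in("scene","top"): print(n,[(r["extent"],r["confidence"]) for r in trace("basket",n)])
E
```

```text
t: 12.67
eef_pos: [0.5982, -0.1865, 0.1431]
ee_rot: [-3.127, -0.304, 0.0]
contact_force: [0.8, -0.4, 0.2]
width: 0.0849
t: 13.67
eef_pos: [0.4998, -0.187, 0.2712]
ee_rot: [3.11, -0.443, 0.0]
contact_force: [0.0, 0.4, 0.6]
width: 0.0851
t 13.6667 pos [ 0.4998 -0.187   0.2712] yaw -0.2827 F [0.  0.4 0.6] w 0.08509553227110891 
 shares [0.026 0.083 0.142] dist 0.0249 turn share 0.3483 q [-0.45  0.29  1.66 -0.    1.2  -0.16]
scene [([351.8, 227.6, 46.2, 59.0], 0.67)]
top [([271.6, 152.3, 20.1, 32.0], 0.47)]
```

View pics/c5.png

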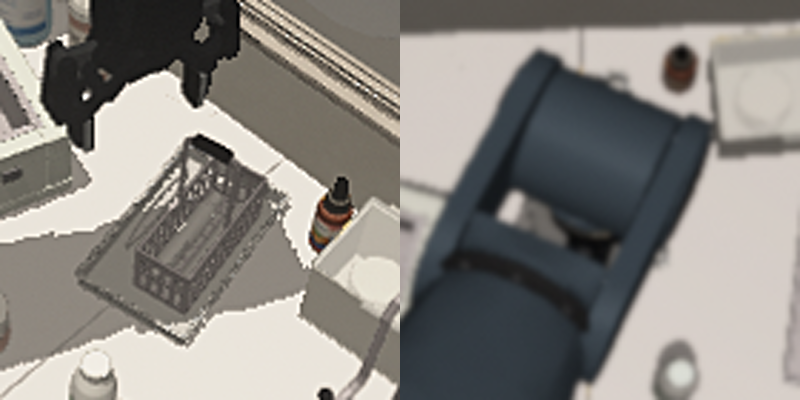

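```bash
python3 - <<'E'
from fit import *
M["basket"]=[bx(.14,.058,.06,.002),bx(.012,.038,.01,.152),box(-.002,.002,-.027,-.024,.06,.152),box(-.002,.002,.024,.027,.06,.152)]
cam("scene");a=grab_frame("scene")
m=trace("basket","scene")[0]["region"].astype(np.uint8)
m2=cv2.morphologyEx(m,cv2.MORPH_CLOSE,np.ones((3,3),np.uint8))
for mm in(m,m2): print(fit("basket",{"scene":mm.astype(np.float32)},[.598,-.1866,.194]))
x0,y0=330,185
d=(a[y0:y0+35,x0:x0+45].max(2)<40).astype(np.uint8)
k,l,st,ce=cv2.connectedComponentsWithStats(d); print([(st[i].tolist(),(ce[i]+[x0,y0]).round(1),at([ce[i]+[x0,y0]],"scene",[.158])) for i in range(1,k) if st[i,4]>8])
P=proj(pose(box(-.07,.07,-.029,.029,.002,.062),[.598,-.1866,.194]),"scene"); print(((P-[280,150])/.35).round().tolist())
E
```

```text
(array([ 0.59721257, -0.18453888,  0.21996365]), np.float64(0.2890836000442505))
(array([ 0.59775637, -0.18411298,  0.22033265]), np.float64(0.28529447317123413))
[([17, 12, 14, 10, 64], array([354. , 201.4]), array([[ 0.598205  , -0.18500707,  0.158     ]]))]
[[185.0, 317.0], [190.0, 282.0], [132.0, 286.0], [135.0, 250.0], [260.0, 215.0], [268.0, 178.0], [210.0, 188.0], [215.0, 150.0]]
```

```bash

python3 -m handwheel '0 0 0 0 .03;0 0 0 0 .035;0 0 0 0 .035;0 0 0 0 .035;0 0 0 0 .035;0 0 0 0 .035;0 0 0 0 .035;0 0 0 0 .035;0 0 0 0 .035;0 0 0 0 .035;0 0 0 0 .003;0 0 0 0 0'
python3 -c "
from h import *
to([.5284,-.1999,.039],-1.375)"
```

```text
t: 14.97
eef_pos: [0.502, -0.187, 0.2705]
ee_rot: [2.436, -1.984, -0.0]
contact_force: [-1.3, 0.7, 0.1]
width: 0.0852
t 14.9667 pos [ 0.502  -0.187   0.2705] yaw -1.3671 F [-1.3  0.7  0.1] w 0.08516689331794924 
 shares [ 0.12  -0.155  1.543] dist 0.2333 turn share 0.0025 q [-0.44  0.29  1.65 -0.    1.2   0.92]
```

```bash

python3 -m handwheel '0 .12 -.155 0 .0025;0 0 0 .1 0;0 0 0 .15 0;0 0 0 .15 0;0 0 0 .15 0;0 0 0 .15 0;0 0 0 .15 0;0 0 0 .15 0;0 0 0 .15 0;0 0 0 .1 0;0 0 0 0 0;0 0 0 0 0'
python3 - <<'E'
from h import *
to([.5284,-.1999,.039],-1.375)
a=save("scene","s4.png")
cv2.imwrite("pics/c6.png",cv2.resize(a[150:290,280:420],(560,560),interpolation=cv2.INTER_CUBIC))
E
```

```text
t: 15.97
eef_pos: [0.5279, -0.2, 0.0829]
ee_rot: [2.427, -1.995, -0.002]
contact_force: [0.2, 0.4, 0.5]
width: 0.0852
t 15.9667 pos [ 0.5279 -0.2     0.0829] yaw -1.3759 F [0.2 0.4 0.5] w 0.08517983346568334 
 shares [ 0.    -0.004  0.292] dist 0.0439 turn share -0.0003 q [-0.44  0.58  1.73  0.    0.83  0.93]
```

View pics/c6.png

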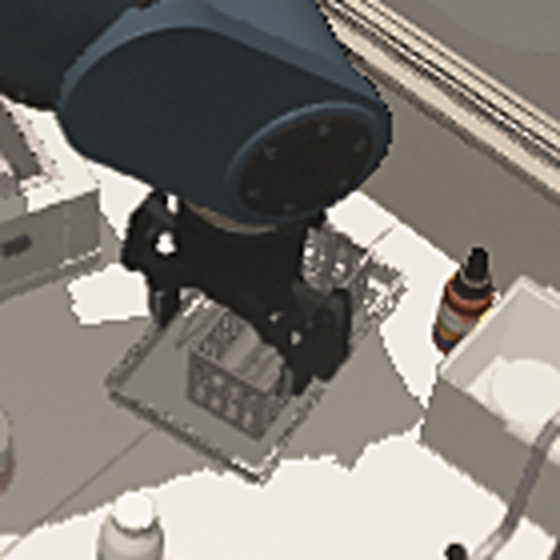

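```bash
python3 - <<'E'
from h import *
from scipy.optimize import least_squares
P=np.array([.528,-.2,.083]);q=-.44
f=lambda v: proj(P+np.array([v[1]*np.sin(q),-v[1]*np.cos(q),v[0]]),"scene")[0]-[280+315/4,150+160/4]
r=least_squares(f,[.2,.08]);print(r.x,r.cost)
E
python3 -m handwheel '0 0 0 .1 0;0 0 0 .1 0;0 0 0 .06 0;0 0 0 .032 0;0 0 0 0 0;0 0 0 0 0'
python3 -m handwheel '1 0 0 0 0;1 0 0 0 0;1 0 0 0 0;1 0 0 0 0;1 0 0 0 0;1 0 0 0 0;1 0 0 0 0;1 0 0 0 0;1 0 0 0 0;1 0 0 0 0' 110
```

```text
[0.26939863 0.07268083] 2.0194839173657902e-27
t: 16.52
eef_pos: [0.5282, -0.2002, 0.04]
ee_rot: [-2.424, 1.998, -0.001]
contact_force: [0.5, -0.0, -0.2]
width: 0.0849
t: 17.35
eef_pos: [0.5282, -0.2001, 0.0408]
ee_rot: [-2.424, 1.998, -0.001]
contact_force: [-4.7, 1.4, 12.8]
width: 0.0555
```

```bash

python3 -m handwheel '1 0 0 -.02 0;1 0 0 -.03 0;1 0 0 -.05 0;1 0 0 -.08 0;1 0 0 -.1 0;1 0 0 -.1 0;1 0 0 0 0;1 0 0 0 0'
python3 - <<'E'
from h import *
to([.2735,-.388,.20],-1.72)
a=save("scene","s5.png")
cv2.imwrite("pics/c7.png",cv2.resize(a[130:290,280:440],(560,560),interpolation=cv2.INTER_CUBIC))
E
```

```text
t: 18.02
eef_pos: [0.5282, -0.2002, 0.0972]
ee_rot: [-2.424, 1.998, -0.003]
contact_force: [0.3, 0.3, -5.0]
width: 0.0554
t 18.0167 pos [ 0.5282 -0.2002  0.0972] yaw -1.3787 F [ 0.3  0.3 -5. ] w 0.05539169552684662 
 shares [ 0.906  1.905 -0.687] dist 0.3327 turn share 0.1086 q [-0.44  0.56  1.73 -0.    0.85  0.93]
```

View pics/c7.png

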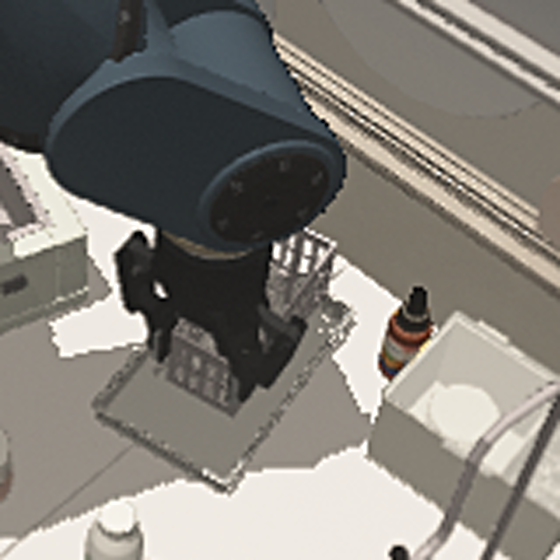

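The basket is held by its near end and is up off the tray (body at about (205,375) and (300,265)), roughly level.

```bash

python3 -m handwheel '1 0 0 -.06 0;1 0 0 -.1 0;1 0 0 -.12 0;1 0 0 -.12 0;1 0 0 -.12 0;1 0 0 -.12 0;1 0 0 -.06 .01;1 0 0 0 .02;1 0 0 0 .03;1 0 0 0 .03;1 0 0 0 .018;1 0 0 0 0'
python3 -c "
from h import *
to([.2735,-.388,.20],-1.72)"
```

```text
t: 19.07
eef_pos: [0.5275, -0.1999, 0.2011]
ee_rot: [2.049, -2.381, -0.002]
contact_force: [0.2, -0.6, -3.2]
width: 0.0553
t 19.0667 pos [ 0.5275 -0.1999  0.2011] yaw -1.7207 F [ 0.2 -0.6 -3.2] w 0.05528770014797566 
 shares [1.493 1.487 0.008] dist 0.3161 turn share -0.0002 q [-0.44  0.42  1.65  0.    1.07  1.28]
```

```bash

python3 -m handwheel '1 .05 .05 0 0;1 .09 .09 0 0;1 .12 .12 0 0;1 .13 .13 0 0;1 .13 .13 0 0;1 .13 .13 0 0;1 .13 .13 0 0;1 .13 .13 0 0;1 .13 .13 0 0;1 .13 .13 0 0;1 .12 .12 0 0;1 .1 .1 0 0'
python3 -m handwheel '1 .07 .07 0 0;1 .03 .03 0 0;1 0 0 0 0;1 0 0 0 0'
python3 - <<'E'
from h import *
to([.2735,-.388,.131],-1.72)
a=save("scene","s6.png");b=save("top","t6.png")
cv2.imwrite("pics/c8.png",np.hstack([cv2.resize(x,(400,440),interpolation=cv2.INTER_CUBIC) for x in(a[200:400,260:442],b[150:300,330:466])]))
E
```

```text
t: 20.07
eef_pos: [0.2889, -0.3764, 0.2014]
ee_rot: [2.054, -2.377, -0.0]
contact_force: [0.4, -1.0, -4.6]
width: 0.0553
t: 20.4
eef_pos: [0.2739, -0.3881, 0.2013]
ee_rot: [-2.052, 2.378, 0.0]
contact_force: [-0.6, 0.2, -5.9]
width: 0.055
t 20.4 pos [ 0.2739 -0.3881  0.2013] yaw -1.7178 F [-0.6  0.2 -5.9] w 0.05504557042336686 
 shares [0.    0.003 0.469] dist 0.0703 turn share 0.0007 q [-1.05  0.26  1.88  0.    1.    0.66]
```

View pics/c8.png

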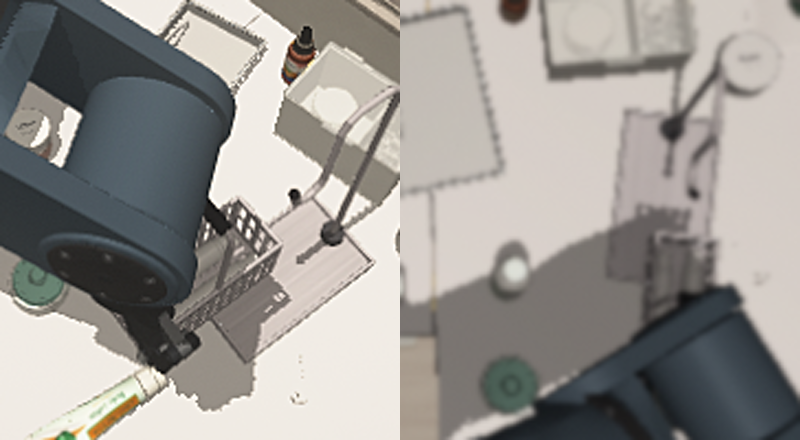

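```bash
python3 - <<'E'
from fit import *
L=lambda p:[260+p[0]*.455,200+p[1]*.4545]; T=lambda p:[330+(p[0]-400)*.34,150+p[1]*.341]
iL=lambda p:((p-[260,200])/[.455,.4545]).round().tolist(); iT=lambda p:((p-[330,150])/[.34,.341]+[400,0]).round().tolist()
bp=[.3444,-.3982,-.143]
P=pose(np.array([[0,0,.318],[0,-.019,.323],[0,.019,.323],[.07,-.029,.223],[.07,.029,.223],[.07,-.029,.163],[.07,.029,.163]]),bp)
print("basket scene",iL(proj(P,"scene")));print("top",iT(proj(P,"top")))
sp=[.4724,-.4176,-.149]
Q=pose(np.array([[-.021,0,.227],[.084,0,.012],[.101,.052,.012],[-.085,-.052,.012],[.101,-.052,.012]]),sp)
print("stand scene",iL(proj(Q,"scene")));print("top",iT(proj(Q,"top")))
for n in("scene","top"):
    im=cv2.imread(f"pics/{'s6' if n=='scene' else 't6'}.png"); x0,y0,x1,y1=(380,278,405,300) if n=="scene" else (420,205,440,225)
    d=(im[y0:y1,x0:x1].max(2)<60).astype(np.uint8);k,l,st,ce=cv2.connectedComponentsWithStats(d)
    print(n,[(st[i].tolist(),(ce[i]+[x0,y0]).round(1)) for i in range(1,k) if st[i,4]>4], proj(Q[:1],n))
E
```

```text
basket scene [[208.0, 214.0], [225.0, 230.0], [192.0, 192.0], [283.0, 244.0], [239.0, 194.0], [273.0, 272.0], [231.0, 223.0]]
top [[697.0, 303.0], [721.0, 306.0], [675.0, 300.0], [719.0, 239.0], [655.0, 231.0], [708.0, 246.0], [647.0, 239.0]]
stand scene [[295.0, 193.0], [332.0, 232.0], [311.0, 189.0], [247.0, 362.0], [377.0, 260.0]]
top [[692.0, 193.0], [670.0, 127.0], [623.0, 106.0], [704.0, 289.0], [720.0, 118.0]]
scene [([12, 8, 4, 5, 16], array([393.5, 288. ]))] [[394.16047544 287.75637644]]
top [] [[429.41206745 215.87477802]]
```

```bash

python3 -m handwheel '1 0 0 .05 0;1 0 0 .1 0;1 0 0 .1 0;1 0 0 .1 0;1 0 0 .06 0;1 0 0 .03 0.001;1 0 0 0 0;1 0 0 0 0'
python3 -c "
from h import *
to([.3989,-.4069,.135],-1.722)"
```

```text
t: 21.17
eef_pos: [0.2742, -0.3884, 0.1356]
ee_rot: [2.049, -2.382, 0.0]
contact_force: [0.0, 0.4, -4.7]
width: 0.0551
t 21.1667 pos [ 0.2742 -0.3884  0.1356] yaw -1.7209 F [ 0.   0.4 -4.7] w 0.05507664808541236 
 shares [-0.002 -0.84   0.004] dist 0.126 turn share 0.0003 q [-1.05  0.36  1.94  0.    0.84  0.67]
```

Everything lines up. I advance in stages.

```bash

python3 -m handwheel '1 0 -.05 0 0;1 0 -.08 0 0;1 0 -.1 0 0;1 0 -.1 0 0;1 0 -.09 0 0;1 0 -.06 0 0;1 0 -.03 0 0;1 0 0 0 0;1 0 0 0 0'
python3 -m handwheel '1 0 -.05 0 0;1 0 -.07 0 0;1 0 -.07 0 0;1 0 -.06 0 0;1 0 -.04 0 0;1 0 -.03 0 0;1 0 -.01 0 0;1 0 0 0 0;1 0 0 0 0'
python3 - <<'E'
from fit import *
to([.3989,-.4069,.087],-1.722)
a=save("scene","s7.png");b=save("top","t7.png")
cv2.imwrite("pics/c9.png",np.hstack([cv2.resize(x,(400,400),interpolation=cv2.INTER_CUBIC) for x in(a[230:350,340:460],b[150:250,375:475])]))
i=lambda p,o,s:((p-o)*s).round().tolist()
s=observe();R=s["eef_pos"]
P=pose(np.array([[0,0,R[2]+.117],[0,-.019,R[2]+.117],[0,.019,R[2]+.117],[.07,-.029,R[2]+.022],[.07,.029,R[2]+.022]]),[R[0]+.0705,R[1]-.0103,-.146])
print(i(proj(P,"scene"),[340,230],400/120),i(proj(P,"top"),[375,150],4))
E
```

```text
t: 21.92
eef_pos: [0.3495, -0.3996, 0.1353]
ee_rot: [2.049, -2.382, -0.001]
contact_force: [0.5, 0.2, -4.7]
width: 0.0554
t: 22.67
eef_pos: [0.3983, -0.4071, 0.1352]
ee_rot: [2.048, -2.382, -0.001]
contact_force: [-0.1, -0.7, -4.0]
width: 0.0555
t 22.6667 pos [ 0.3983 -0.4071  0.1352] yaw -1.7212 F [-0.1 -0.7 -4. ] w 0.055523689379548664 
 shares [-0.002 -0.004  0.321] dist 0.0482 turn share 0.0003 q [-0.88  0.51  1.69 -0.    0.94  0.84]
[[211.0, 156.0], [235.0, 181.0], [188.0, 132.0], [296.0, 204.0], [232.0, 138.0]] [[227.0, 232.0], [256.0, 236.0], [198.0, 229.0], [255.0, 163.0], [173.0, 154.0]]
```

View pics/c9.png

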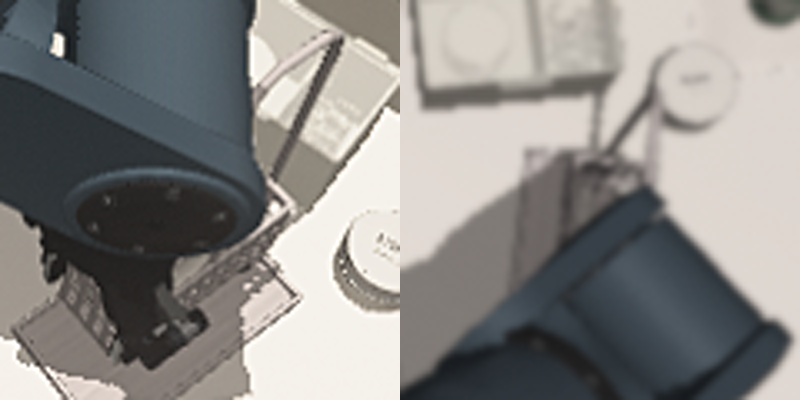

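The hook is hidden by the wrist. The far rim corner, left half about (290,205), is where I predicted it. I lower and watch the force.

```bash

python3 -m handwheel '1 0 0 .03 0;1 0 0 .05 0;1 0 0 .05 0;1 0 0 .04 0;1 0 0 .02 0;1 0 0 0 0;1 0 0 0 0'
python3 -m handwheel '1 0 0 .03 0;1 0 0 .03 0;1 0 0 .03 0;1 0 0 0 0;1 0 0 0 0'
python3 -m handwheel '1 0 0 .015 0;1 0 0 .01 0;1 0 0 0 0;1 0 0 0 0'
```

```text
t: 23.35
eef_pos: [0.3985, -0.4072, 0.1066]
ee_rot: [-2.048, 2.382, 0.001]
contact_force: [0.1, 0.0, -3.9]
width: 0.0555
t: 23.77
eef_pos: [0.3984, -0.407, 0.093]
ee_rot: [2.048, -2.382, -0.001]
contact_force: [0.3, 0.1, -3.1]
width: 0.0557
t: 24.1
eef_pos: [0.3994, -0.4078, 0.0905]
ee_rot: [-2.048, 2.382, -0.004]
contact_force: [4.5, 0.8, 5.0]
width: 0.0556
```

```bash

python3 -m handwheel '1 0 -.012 0 0;1 0 0 0 0;1 0 0 0 0'
python3 -m handwheel '1 0 0 .008 0;1 0 0 0 0;1 0 0 0 0'
```

```text
t: 24.35
eef_pos: [0.4005, -0.4077, 0.0899]
ee_rot: [2.048, -2.382, 0.001]
contact_force: [2.6, 0.5, 4.1]
width: 0.0556
t: 24.6
eef_pos: [0.4011, -0.408, 0.0893]
ee_rot: [-2.048, 2.382, -0.004]
contact_force: [3.4, 0.7, 10.2]
width: 0.0557
```

```bash

python3 -m handwheel '.28 0 0 0 0;.26 0 0 0 0;.22 0 0 0 0;.18 0 0 0 0;.1 0 0 0 0;0 0 0 0 0;0 0 0 0 0;0 0 0 0 0'
python3 -m handwheel '0 0 .03 0 0;0 0 .06 0 0;0 0 .1 0 0;0 0 .15 0 0;0 0 .2 0 0;0 0 .2 0 0;0 0 .15 -.1 0;0 0 0 -.15 0;0 .1 0 -.15 0;0 .15 0 -.15 0;0 .15 0 -.1 0;0 0 0 0 0'
python3 - <<'E'
from fit import *
to([.2,-.4,.3])
a=save("scene","s8.png");b=save("top","t8.png")
cv2.imwrite("pics/c10.png",np.hstack([cv2.resize(x,(400,480),interpolation=cv2.INTER_CUBIC) for x in(a[220:364,340:460],b[150:270,365:465])]))
E
```

```text
t: 25.27
eef_pos: [0.4003, -0.4074, 0.0883]
ee_rot: [2.048, -2.382, -0.0]
contact_force: [-1.1, 0.6, -0.1]
width: 0.0855
t: 26.27
eef_pos: [0.2589, -0.4507, 0.1892]
ee_rot: [2.045, -2.382, 0.01]
contact_force: [0.0, -0.6, -0.2]
width: 0.0852
t 26.2667 pos [ 0.2589 -0.4507  0.1892] yaw -1.7228 F [ 0.  -0.6 -0.2] w 0.0851645272995556 
 shares [-0.27   0.436 -0.742] dist 0.1353 turn share None q [-1.14  0.35  1.79 -0.    1.    0.58]
```

View pics/c10.png

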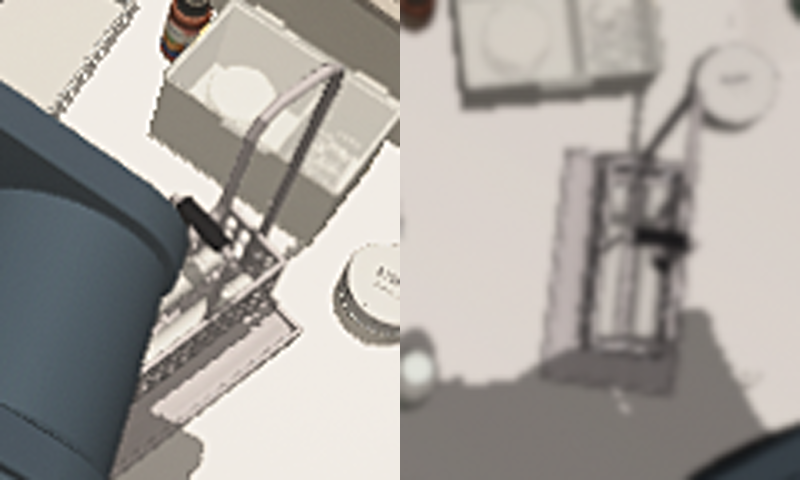

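The basket hangs from the hook by the black sleeve (left (203,222), right (662,240)), level, with the rods inside. I let it settle and check it numerically.

```bash

python3 -m handwheel '0 0 0 0 0;0 0 0 0 0;0 0 0 0 0;0 0 0 0 0;0 0 0 0 0;0 0 0 0 0;0 0 0 0 0;0 0 0 0 0;0 0 0 0 0;0 0 0 0 0;0 0 0 0 0;0 0 0 0 0'
python3 - <<'E'
from h import *
def blob(n,im):
    x0,y0,x1,y1=(390,275,412,300) if n=="scene" else (420,203,440,222)
    m=(im[y0:y1,x0:x1].max(2)<60).astype(np.uint8);k,l,st,ce=cv2.connectedComponentsWithStats(m); i=1+np.argmax(st[1:,4]); return ce[i]+[x0,y0],st[i,4]
o=cv2.imread("pics/s8.png"); a=save("scene","s9.png"); b=save("top","t9.png")
print(blob("scene",o),blob("scene",a),blob("top",b)); print("moved px",np.abs(o[:,340:460].astype(int)-a[:,340:460]).mean())
print("sleeve",at([blob("scene",a)[0]],"scene",[.206]),at([blob("top",b)[0]],"top",[.21]),"expect",.4724,-.4176)
E
```

```text
t: 27.37
eef_pos: [0.2593, -0.4468, 0.1859]
ee_rot: [-2.048, 2.382, 0.0]
contact_force: [0.4, -0.5, -0.6]
width: 0.0856
(array([399.98076923, 286.72115385]), np.int32(104)) (array([399.90566038, 286.87735849]), np.int32(106)) (array([429.76, 209.22]), np.int32(50))
moved px 1.6537638888888888
sleeve [[ 0.47216627 -0.41698791  0.206     ]] [[ 0.47249969 -0.41926847  0.21      ]] expect 0.4724 -0.4176
```

The sleeve is within 2 mm of the seat and not moving, and the arm is clear.

```bash
python3 -c "
from cell import *
print(sign_off())"
```

```text
the job is handed in; nothing more can be done
None
```

The basket is hanging by its black grip on the drip stand's hook, and I handed the job in at about 27.5 s of robot time; `sign_off()` gives no verdict.

I lifted it out of the bath by the handle, stood it in the tray beside the tweezers and let go. I then gripped it by the near end of its body and hung it on the hook.

- **Hanging position:** in the last pictures both cameras put the sleeve within about 2 mm of the hook's seat. It moved less than 0.2 pixels over the last second.
- **Level and contents:** the last close-up, taken just after I let go, showed the basket level with the rods inside. The arm stood clear with about zero contact force.
- **Tray stop:** after I let go in the tray, the picture showed the basket upright with the rods in it. The fitted position was within about 3 mm of where I meant to put it.
- **Bystanders:** the pictures taken along the way gave no sign that the bottles, jar or tweezers were touched, but I did not measure them again at the end.
- **Checks that disagreed:** the hook took the weight about 3 mm higher than expected with a 4.5 N sideways push, so I nudged the basket 2 mm forward before letting go. The fitted angle of the basket in the tray was about 0.02 rad off the angle I gripped it at, and the top camera failed to find the basket there.

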